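# Put the grinder's flat battery on charge

## Task

The battery in the die grinder is flat. Squeeze in both of its red release buttons, draw it straight up off the grinder while you hold them in, and put it in the empty charger, pressed fully home so that its clips catch. Do not force anything, and leave the other battery and the tools around alone.

Things in the scene. Friction and masses are not known exactly. Their poses are not given: they have to be found in the camera images.
- flat_pack: The grinder's flat stick-type battery, about 0.25 kg: light grey head over a dark stem, one red light on top. Origin: centre of the stem's foot, z up. Stem 30 (x) x 26 (y) x 45 mm with a guide rib, 3.5 mm proud and 8 wide, on its +x side: it fits one way round only. Head from z = 45 to 90 mm, x = -24 to 34, 44 mm wide in y, a red release button on each y side
- pack_buttons (a point): On the flat battery, midway between its two red buttons, 72 mm above its origin; axes as the battery's. Button faces 24 x 24 mm look to +y and -y, 56 mm apart over both at rest, 45 mm with both fully in. Each spring takes 4 N at first, 9 N fully in. Each button draws in a clip tooth on the stem; the socket is free when both are in by 4.5 mm or more
- pack_top (a point): Centre of the flat, rigid top of the flat battery's head, 90 mm above its origin
- flat_pack_left (a joint): Red button on the pack's +y side: metres pressed in, 0 = out, 0.0055 = fully in
- flat_pack_right (a joint): Red button on the pack's -y side: metres pressed in, 0 = out, 0.0055 = fully in
- grinder_mouth (a point): Centre of the socket's rim, on the upper (rear) end of the die grinder clamped nose down in a blue bench stand; axes as the seated battery's. Rim 48 x 48 mm outside. The battery's head sits on this rim, its origin 45 mm below. Blade contacts hold the stem with about 7 N over the first 9 mm of the pull; then it runs free, 1 mm clear each side. Clips caught, it does not come out
- charger_mouth (a point): Centre of the empty charger's socket rim, 68 mm above the bench; axes as a seated battery's (guide slot on +x). The charger: a dark grey case, 118 x 92 mm and 56 high, amber light, the socket's collar (48 x 48 mm) 12 mm above it, on a plate screwed to the bench with soft anti-vibration mounts: it sinks 2 to 3 mm as a battery is pressed in. Socket 1 mm clear of the stem each side, 3 mm chamfer
- charger_contact_home (a point): On the same axis, 45 mm below the rim: where the battery's origin is when fully home, head on the rim (0.7 mm higher once let go and caught by its clips). A sprung contact pushes the stem up over the last 10 mm, 6 N rising to 10 N, and lifts out a battery whose clips have not caught. With the buttons out, the clips cam in and click by themselves: about 15 N of push in all
- spare_pack: The charged battery, alike but with four green lights, in the other charger (green light), which is alike too. Origin as the flat pack's. To be left alone
- wrench: Steel spanner, 170 mm, lying on the bench; leave alone
- wire_brush: Wire brush with a wooden handle, 220 mm, lying; leave alone
- spray_can: White spray can, 54 mm across, 160 mm tall, standing; leave alone
- try_square: Try square, steel blade 150 mm, wooden stock 100 mm, lying; leave alone
- magnet_square: Red magnetic welding square, 100 x 100 mm, lying; leave alone
- bar_clamp: Steel bar clamp, 260 mm, wooden handle, lying; leave alone

How it is judged:
On the way, in this order (a step that is already met when the one before it is completed fails the run):
1. with both release buttons held in, the battery is drawn up out of the grinder's socket (value of joint each of flat_pack_left, flat_pack_right above 0.003 m and z of flat_pack in the frame of grinder_mouth above -0.035 m), for 0.1 s.
2. the battery is clear above the grinder (z of flat_pack in the frame of grinder_mouth above 0.002 m), for 0.1 s.
At the end, for the whole second after the job is handed in: The flat pack is in the empty charger: within 3 mm of its centre, at most 2 mm short of fully home, both buttons sprung back out (pressed less than 1.5 mm: clips caught), at rest and let go (horizontal distance between flat_pack and charger_mouth below 0.003 m and z of flat_pack in the frame of charger_mouth below -0.043 m and value of joint each of flat_pack_left, flat_pack_right below 0.0015 m and linear speed of flat_pack below 0.01 m/s); the robot touches nothing.
It fails at once if the battery is wrenched against the grinder with more than 45 N (contact force between flat_pack and stand above 45 N).
It fails at once if the battery is forced into the charger with more than 45 N (contact force between flat_pack and charger above 45 N).
It fails at once if the charged battery is disturbed by more than 5 mm (distance of spare_pack from where it was at the start of the episode above 0.005 m).
It fails at once if a tool or the can on the bench is shifted by more than 15 mm (distance of any of wrench, wire_brush, spray_can, try_square, magnet_square, bar_clamp from where it was at the start of the episode above 0.015 m).
It also fails if it takes over 51 s, if anything falls off the work surface, if the arm or the gripper's body presses on something with over 40 N, if the wrist force passes 120 N, or if a joint passes its speed limit or range.

## Robot

A 6-joint arm with a two-finger parallel gripper is mounted at the origin on the work surface. World frame = base frame: x ahead of the robot, y to its left, z up, the work surface at z = 0. Lengths are in m, angles in rad, forces in N, time in s.
With the tool pointing down it reaches from about 0.375 to 0.925 m from the base axis. Payload 5.7 kg.
Tool frame: the origin (TCP) lies midway between the tips of the shut fingers; the grasp point (between the pads) lies 19 mm behind it (ctrl.grasp_offset is the distance from the TCP to the grasp point, in m); z points along the fingers, y is the direction in which the jaws open and shut (so a half turn about z gives the same grasp; the last joint's range is limited). The gripper opens to 88 mm and grips with 3 to 60 N. Pads are 20 mm wide; open, the fingers measure 115 mm over their backs; the gripper's body (75 mm by 178 mm) begins 61 mm behind the grasp point.
Start: joints at [1.189, 0.359, 1.51, -0, 1.272, -0.115], TCP at [0.158, 0.579, 0.223] pointing down, gripper open.
Joint ranges: [-2.97, 2.97], [-1.01, 2.36], [0.21, 2.38], [-0.96, 4.11], [0.2, 2.71], [-2.98, 2.98]. Speed limits (rad/s): [2.39, 2.39, 3.14, 3.14, 3.14, 3.14].

## Interface

Orientations are given as a rotation vector (axis times angle).
In Python, from plant import status, eyes, ctrl gives the robot as it stands. The module is installed in compiled form; this text tells all that it offers.
- The arm moves only by the tool play_rows, never from a script. Its argument "plan" is a list of rows, each an object of numbers: "x", "y", "z": the shift along the tool's x, y, z in mm; "spin": the turn about the tool's z in rad; "fingers": the gripper's target within -1 to 1 (shut at 1, half-way at 0, fully open at -1). In form: [{"x": .., "y": .., "z": .., "spin": .., "fingers": ..}, ...]. A call has 1 to 10 rows; each row shifts and turns the commanded pose from where the row before left it, along the tool's axes as they then stand; what a row does not reach is not made up. A row lasts 1/12 s, in which the tool goes at most 41.7 mm and 7.16 degrees, less where a joint would pass 70% of its speed; a pose out of reach is approached as far as the arm can. A call with a gripper value outside its range is refused whole. The fingers move at their own pace and stop on an object; "grip_force" is the grip in N (left out, the last holds). Time passes only in rows, so rows that do not move let the fingers close. It gives the time, the measured TCP pose, the force and the opening at its end, in the units of the state.
- status.observe(): the state, without advancing time (a new reading comes with each control period).
- eyes.grab_frame(name): name is "scene" or "side" or "wrist"; returns the picture (480x640x3 uint8, blue, green, red); there is no depth.
- eyes.camera_model(name): a dict with "fx", "fy", "cx", "cy" (pixels), "eye" and "attitude" of the camera in the world. Camera axes: x right, y down, z forward; pixel columns grow to the right and rows downward; lengths in m; the calibration is good to about 2 mm. A picture is of the moment at which its call begins: read the wrist's pose just before it. camera_model takes no time and is no camera call; for the wrist camera it gives the pose at the moment of the call.
- ctrl.hand_in(): hands the job in, once; it reports no verdict.
The state is a dict: "time": time; "joint_pos": joint angles; "qd": joint speeds; "effort": joint torques, N m; "eef_pos": TCP position; "tool_rot": TCP orientation; "ft_force": force on the tool from outside, world axes, zero at the start; "moment": the same for the moment, N m; "finger_gap": finger opening in m.
Only numpy, scipy, OpenCV 4.12 (cv2) and the standard library are available. Lean on these libraries where they do the work, as an engineer would, in place of code of your own. Each camera call takes 0.05 s, during which the arm holds its last target.

## Working session

There is one attempt and no reset: what is moved stays moved. The work goes in short steps, Python scripts to look and compute and a tool call to move; the robot and the scene stay as the last step left them, time stands still between calls to the robot, and variables do not carry over. Pictures are saved under pics/ and viewed, and the job is handed in when it is done.

Besides the shell and the picture viewer there is one more tool, called by a JSON object that holds its "api" and its "payload", one argument or row to a line. play_rows: Moves the arm, as the interface text tells. Its arguments: {"type":"object","properties":{"plan":{"type":"array","items":{"type":"object","properties":{"x":{"type":"number"},"y":{"type":"number"},"z":{"type":"number"},"spin":{"type":"number"},"fingers":{"type":"number"}}}},"grip_force":{"type":"number"}},"required":["plan"]}

```bash
mkdir -p pics
python3 - <<'E'
from plant import status, eyes, ctrl
import cv2
print(status.observe(), ctrl.grasp_offset)
for n in ["scene","side","wrist"]:
    print(n, eyes.camera_model(n))
    cv2.imwrite(f"pics/{n}0.png", eyes.grab_frame(n))
E
```

```text
{'time': 0.0, 'joint_pos': array([ 1.18893242e+00,  3.59471150e-01,  1.51144730e+00,  2.03306387e-05,
        1.27248316e+00, -1.15075256e-01]), 'qd': array([-0.00010341,  0.00051013,  0.00095729,  0.00074873,  0.00047019,
       -0.00119184]), 'effort': array([-6.89722924e-05, -5.15361571e+01, -2.70724225e+01,  6.75371359e-02,
        3.48190579e-02, -1.58243784e-04]), 'eef_pos': array([0.15790615, 0.578128  , 0.22182409]), 'tool_rot': array([-4.17776415e-01, -3.11322124e+00,  2.74633397e-03]), 'ft_force': array([-0.53533486,  0.22911042,  0.30327214]), 'moment': array([ 0.01460962,  0.03790308, -0.06959031]), 'finger_gap': 0.08784151411430738} 0.0187
scene {'fx': 541.110934804965, 'fy': 541.110934804965, 'cx': 314.85213777374673, 'cy': 233.40213228776202, 'eye': array([ 1.06321579, -0.9788059 ,  1.03245387]), 'attitude': array([-2.19216039, -0.51490144,  0.27994432])}
side {'fx': 449.26862371557917, 'fy': 449.26862371557917, 'cx': 319.18624663929853, 'cy': 233.55504940798838, 'eye': array([0.37306848, 0.84532153, 0.75575097]), 'attitude': array([-0.31552521,  2.66794269, -1.43602155])}
wrist {'fx': 336.0523056654496, 'fy': 336.0523056654496, 'cx': 317.9284371172074, 'cy': 240.9145187238157, 'eye': array([0.08315658, 0.59946579, 0.38425263]), 'attitude': array([2.30688109, 1.76339999, 0.24909288])}
```

View pics/scene0.png

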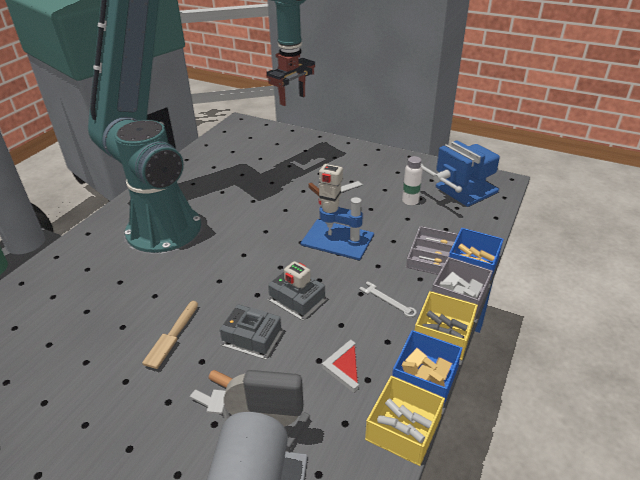

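View pics/side0.png

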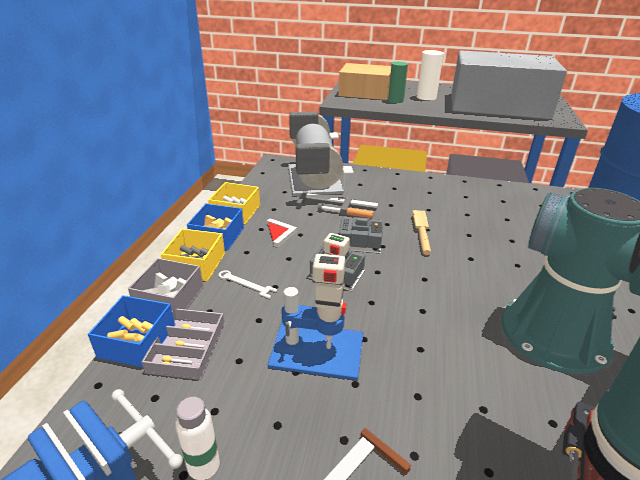

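View pics/wrist0.png

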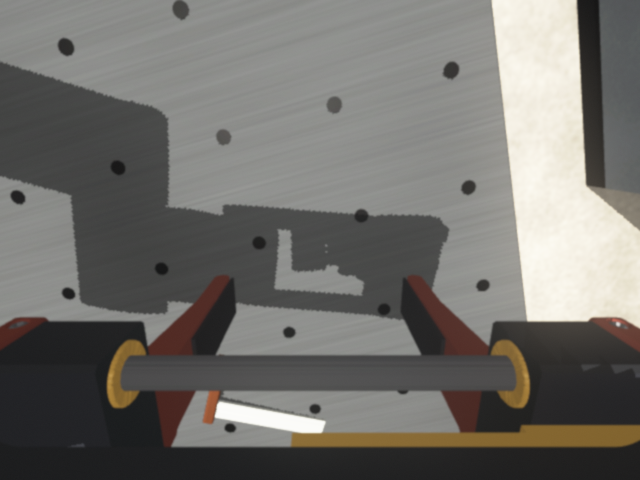

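The scene view shows the flat pack on the grinder at about (330,175), the spare at (297,272) and the empty charger at (252,328). The side view has the flat pack at (329,268) and the empty charger at (362,230). I'll zoom in on these.

```bash
cat > h.py <<'E'
import numpy as np, cv2
from scipy.spatial.transform import Rotation as R
from plant import status, eyes, ctrl
def ray(cm,u,v):
    d=np.array([(u-cm['cx'])/cm['fx'],(v-cm['cy'])/cm['fy'],1.])
    return np.array(cm['eye']),R.from_rotvec(cm['attitude']).as_matrix()@d
def plane(cm,u,v,z):
    e,d=ray(cm,u,v); return e+d*(z-e[2])/d[2]
def tri(c1,p1,c2,p2):
    e1,d1=ray(c1,*p1);e2,d2=ray(c2,*p2)
    t=np.linalg.lstsq(np.c_[d1,-d2],e2-e1,rcond=None)[0]
    a=e1+d1*t[0];b=e2+d2*t[1]
    return (a+b)/2,np.linalg.norm(a-b)
def proj(cm,p):
    q=R.from_rotvec(cm['attitude']).as_matrix().T@(np.array(p)-cm['eye'])
    return cm['cx']+cm['fx']*q[0]/q[2],cm['cy']+cm['fy']*q[1]/q[2]
E
python3 - <<'E'
import cv2,numpy as np
s=cv2.imread('pics/scene0.png');d=cv2.imread('pics/side0.png')
def c(i,u,v,w,h,f): return cv2.resize(i[v:v+h,u:u+w],None,fx=f,fy=f,interpolation=cv2.INTER_CUBIC)
cv2.imwrite('pics/c1.png',np.hstack([c(s,300,155,50,75,8),c(d,295,245,50,75,8)]))
cv2.imwrite('pics/c2.png',np.vstack([c(s,210,255,130,100,6)]))
cv2.imwrite('pics/c3.png',np.vstack([c(d,300,205,100,75,8)]))
E
```

```text
(no output)
```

View pics/c1.png

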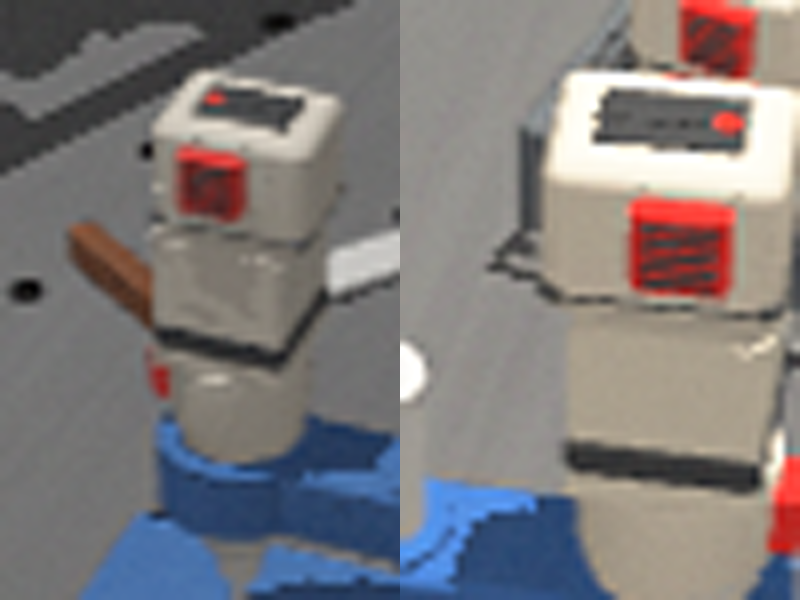

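View pics/c2.png

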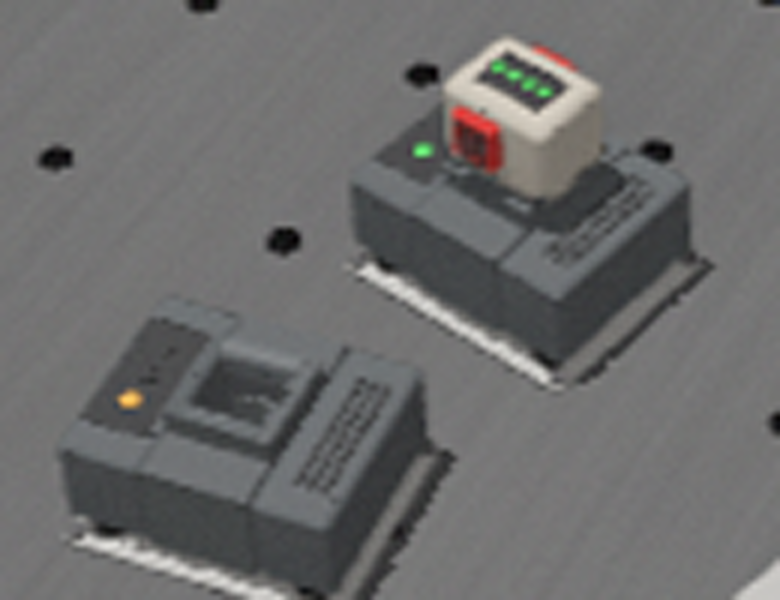

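View pics/c3.png

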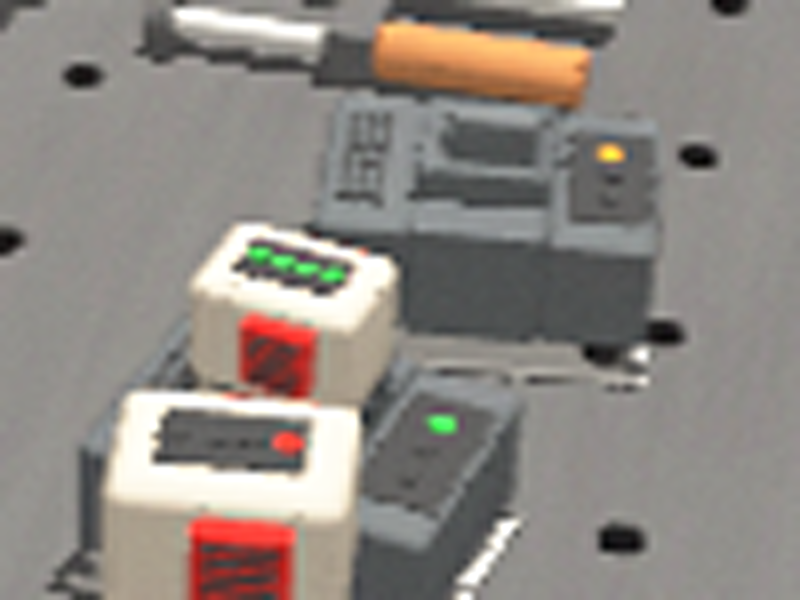

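Run:
```python
from h import *
S=eyes.camera_model('scene');D=eyes.camera_model('side');W=eyes.camera_model('wrist')
s8=lambda x,y:(300+x/8,155+y/8); d8=lambda x,y:(295+(x-400)/8,245+y/8)
for n,a,b in [('light',s8(215,99),d8(728,122)),('labR',s8(295,117),d8(603,115)),('top corner near',s8(0,0),d8(0,0))][:2]:
    print(n,tri(S,a,D,b))
print('spare lights', [tri(S,(210+a/6,255+b/6),D,(300+c/8,205+d/8)) for a,b,c,d in [(498,66,335,274),(545,91,258,254)]])
print('amber', tri(S,(210+130/6,255+399/6),D,(300+610/8,205+153/8)))
print('collar c S', plane(S,210+252/6,255+387/6,.068),'D',plane(D,300+488/8,205+165/8,.068))
Rt=R.from_rotvec(status.observe()['tool_rot']).as_matrix();print(Rt)
print('cam fwd',R.from_rotvec(W['attitude']).as_matrix()[:,2], Rt.T@(W['eye']-status.observe()['eef_pos']))
```

```text
light (array([0.48889968, 0.17910167, 0.24884423]), np.float64(0.002059356535079501))
labR (array([0.51827659, 0.18186246, 0.24758268]), np.float64(0.00193481794155204))
spare lights [(array([ 0.52274808, -0.09046701,  0.11289154]), np.float64(0.002464132701159857)), (array([ 0.54862578, -0.09579462,  0.11289693]), np.float64(0.0019690696454782936))]
amber (array([ 0.45258893, -0.27709643,  0.05508666]), np.float64(0.001583194902752123))
collar c S [ 0.50213924 -0.259461    0.068     ] D [ 0.49183166 -0.23823206  0.068     ]
[[-9.64610693e-01  2.63677713e-01 -5.23095006e-04]
 [ 2.63678188e-01  9.64609779e-01 -1.33680736e-03]
 [ 1.52096252e-04 -1.42742741e-03 -9.99998970e-01]]
cam fwd [ 0.26998205 -0.07604469 -0.95985775] [ 0.07780846  0.00053011 -0.16234565]
```

```bash
cat >> h.py <<'E'
def go(target,yaw_y=None):
    """print tool-frame displacement mm from the current pose; yaw_y: wanted direction of tool y, rad"""
    s=status.observe();Rt=R.from_rotvec(s['tool_rot']).as_matrix()
    print('t',s['time'],'disp tool mm',np.round(Rt.T@(np.array(target)-s['eef_pos'])*1000,1))
    a=np.arctan2(Rt[1,1],Rt[0,1]);print('tool y yaw deg',np.degrees(a))
    if yaw_y is not None: print('spin',-(yaw_y-a), 'disp tool after spin',np.round((R.from_euler('z',yaw_y-a).as_matrix()@Rt).T@(np.array(target)-s['eef_pos'])*1000,1))
E
python3 -c "
from h import *
go((.505,.18,.35),np.radians(95))"
```

```text
t 0.15 disp tool mm [-439.7 -292.9 -127.7]
tool y yaw deg 74.71158692817221
spin -0.35409960810805186 disp tool after spin [-310.9 -427.2 -127.4]
```

{"api": "play_rows", "payload": {
  "plan": [
    {"z": -32,"spin": -0.0885,"fingers": -1},
    {"z": -32,"spin": -0.0885},
    {"z": -32,"spin": -0.0885},
    {"z": -31.4,"spin": -0.0886},
    {"x": -20,"y": -27.5},
    {"x": -20,"y": -27.5},
    {"x": -20,"y": -27.5},
    {"x": -20,"y": -27.5},
    {"x": -20,"y": -27.5},
    {"x": -20,"y": -27.5}
  ]
}}

```text
invalid input
```

{"api": "play_rows", "payload": {
  "plan": [
    {"x": -20,"y": -27.5},
    {"x": -20,"y": -27.5},
    {"x": -20,"y": -27.5},
    {"x": -20,"y": -27.5},
    {"x": -20,"y": -27.5},
    {"x": -20,"y": -27.5},
    {"x": -20,"y": -27.5},
    {"x": -20,"y": -27.5},
    {"x": -20,"y": -27.5},
    {"x": -11,"y": -14.7}
  ]
}}

```text
invalid input
```

{"api": "play_rows", "payload": {
  "plan": [
    {},
    {},
    {}
  ]
}}

```text
invalid input
```

```bash
cat > snap.py <<'E'
import sys,pickle
from h import *
n=sys.argv[1]
s=status.observe();W=eyes.camera_model('wrist');im=eyes.grab_frame('wrist')
cv2.imwrite(f'pics/{n}.png',im);pickle.dump((s,W),open(f'pics/{n}.pkl','wb'))
print(s['time'],s['eef_pos'],s['tool_rot'],s['finger_gap'],s['ft_force'])
E
python3 snap.py w1
```

```text
0.15 [0.15800692 0.57827144 0.2219955 ] [-4.17852939e-01 -3.11333558e+00  2.19025447e-03] 0.08769981476265652 [-0.34057285  0.3415934   0.29468836]
```

View pics/w1.png

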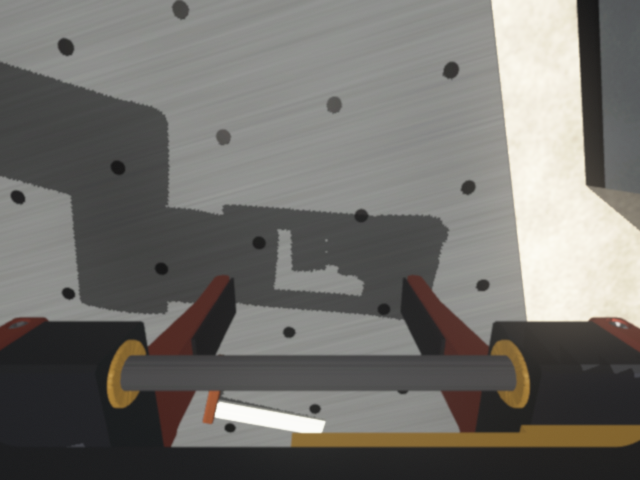

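The moves were refused because every row needs all of its keys. The arm hasn't moved, so I'll resend them.

{"api": "play_rows", "payload": {
  "plan": [
    {"x": 0,"y": 0,"z": -32,"spin": -0.0885,"fingers": -1},
    {"x": 0,"y": 0,"z": -32,"spin": -0.0885,"fingers": -1},
    {"x": 0,"y": 0,"z": -32,"spin": -0.0885,"fingers": -1},
    {"x": 0,"y": 0,"z": -31.4,"spin": -0.0886,"fingers": -1},
    {"x": -20,"y": -27.5,"z": 0,"spin": 0,"fingers": -1},
    {"x": -20,"y": -27.5,"z": 0,"spin": 0,"fingers": -1},
    {"x": -20,"y": -27.5,"z": 0,"spin": 0,"fingers": -1},
    {"x": -20,"y": -27.5,"z": 0,"spin": 0,"fingers": -1},
    {"x": -20,"y": -27.5,"z": 0,"spin": 0,"fingers": -1},
    {"x": -20,"y": -27.5,"z": 0,"spin": 0,"fingers": -1}
  ],
  "grip_force": 20
}}

```text
time: 1.03
eef_pos: [0.2927, 0.4234, 0.3499]
tool_rot: [0.138, -3.138, 0.0]
ft_force: [0.3, 0.4, -0.0]
finger_gap: 0.0878
```

{"api": "play_rows", "payload": {
  "plan": [
    {"x": -20,"y": -27.5,"z": 0,"spin": 0,"fingers": -1},
    {"x": -20,"y": -27.5,"z": 0,"spin": 0,"fingers": -1},
    {"x": -20,"y": -27.5,"z": 0,"spin": 0,"fingers": -1},
    {"x": -20,"y": -27.5,"z": 0,"spin": 0,"fingers": -1},
    {"x": -20,"y": -27.5,"z": 0,"spin": 0,"fingers": -1},
    {"x": -20,"y": -27.5,"z": 0,"spin": 0,"fingers": -1},
    {"x": -20,"y": -27.5,"z": 0,"spin": 0,"fingers": -1},
    {"x": -20,"y": -27.5,"z": 0,"spin": 0,"fingers": -1},
    {"x": -20,"y": -27.5,"z": 0,"spin": 0,"fingers": -1},
    {"x": -11,"y": -14.7,"z": 0,"spin": 0,"fingers": -1}
  ]
}}

```text
time: 1.87
eef_pos: [0.5072, 0.1774, 0.3498]
tool_rot: [-0.134, 3.138, -0.002]
ft_force: [-0.0, -0.1, -0.9]
finger_gap: 0.0881
```

{"api": "play_rows", "payload": {
  "plan": [
    {"x": 0,"y": 0,"z": 0,"spin": 0,"fingers": -1},
    {"x": 0,"y": 0,"z": 0,"spin": 0,"fingers": -1},
    {"x": 0,"y": 0,"z": 0,"spin": 0,"fingers": -1}
  ]
}}

```text
time: 2.12
eef_pos: [0.5045, 0.1807, 0.3498]
tool_rot: [0.137, -3.138, -0.001]
ft_force: [-0.2, 0.2, 0.1]
finger_gap: 0.0878
```

```bash
python3 snap.py w2
```

```text
2.1167 [0.50451574 0.18074737 0.34981867] [ 1.36897370e-01 -3.13751573e+00 -5.92992437e-04] 0.08776865750826178 [-0.21732344  0.17427671  0.07333135]
```

View pics/w2.png

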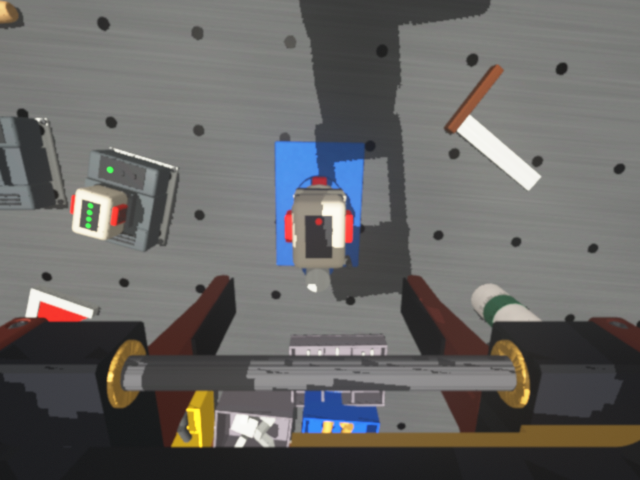

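The wrist view shows the pack's head at about (320,235) with red buttons at (291,226) and (348,226). The spare is at (98,212) and the empty charger is off to the left. I'll zoom in to measure it.

Run:
```python
import cv2
i=cv2.imread('pics/w2.png')
cv2.imwrite('pics/w2c.png',cv2.resize(i[165:285,260:380],None,fx=5,fy=5,interpolation=cv2.INTER_NEAREST))
hsv=cv2.cvtColor(i,cv2.COLOR_BGR2HSV)
m=((hsv[...,0]<8)|(hsv[...,0]>172))&(hsv[...,1]>150)&(hsv[...,2]>90)
n,l,st,c=cv2.connectedComponentsWithStats(m.astype('uint8'))
for k in range(1,n):
    if 265<c[k][0]<375 and st[k][4]>5: print(st[k],c[k])
```

```text
[313 177  13   8  83] [319.02409639 180.45783133]
[285 211   7  31 186] [288.06451613 226.88709677]
[346 211   7  32 209] [348.89952153 226.97607656]
[315 218   7   7  36] [318.33333333 221.22222222]
```

View pics/w2c.png

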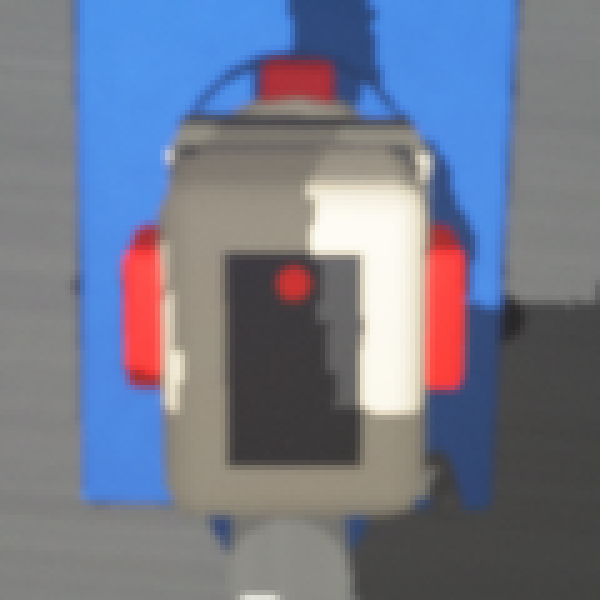

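Run:
```python
from h import *
import pickle
s,W=pickle.load(open('pics/w2.pkl','rb'))
c=lambda x,y:(260+(x+.5)/5-.5,165+(y+.5)/5-.5)
print('btn ctr', plane(W,*c(293.5,317),.242))
for n,p,z in [('L out',(122,317),.242),('R out',(465,317),.242),('labTL',(228,255),.248),('labTR',(360,255),.248),('labBL',(228,465),.248),('labBR',(360,465),.248),('headbottom',(293,515),.246),('light',(294,285),.248),('rim back L',(172,155),.203)]:
    print(n,plane(W,*c(*p),z))
S=eyes.camera_model('scene');D=eyes.camera_model('side')
print('light tri w/scene',tri(S,(300+215/8,155+99/8),W,c(294,285)),tri(D,(295+328/8,245+122/8),W,c(294,285)))
print('button y+: side', plane(D,295+282/8,245+247/8,.230));
```

```text
btn ctr [0.4945517  0.18079983 0.242     ]
L out [0.4970578  0.15250082 0.242     ]
R out [0.49204597 0.20909469 0.242     ]
labTL [0.48379219 0.16930455 0.248     ]
labTR [0.48192664 0.19037696 0.248     ]
labBL [0.51925166 0.17206089 0.248     ]
labBR [0.51731526 0.19391027 0.248     ]
headbottom [0.52787607 0.18366923 0.246     ]
light [0.4877649  0.18027654 0.248     ]
rim back L [0.47557044 0.15663283 0.203     ]
light tri w/scene (array([0.48849459, 0.18066289, 0.24740735]), np.float64(0.0013759857527886762)) (array([0.48749333, 0.18023283, 0.25012004]), np.float64(0.00041525591213327343))
button y+: side [0.4931997  0.20366149 0.23      ]
```

```bash
python3 -c "
from h import *
go((.485,-.25,.25))"
```

```text
t 2.1667 disp tool mm [  57.2 -427.7   99.9]
tool y yaw deg 95.04642387905413
```

{"api": "play_rows", "payload": {
  "plan": [
    {"x": 5,"y": -38,"z": 0,"spin": 0,"fingers": -1},
    {"x": 5,"y": -38,"z": 0,"spin": 0,"fingers": -1},
    {"x": 5,"y": -38,"z": 0,"spin": 0,"fingers": -1},
    {"x": 5,"y": -38,"z": 0,"spin": 0,"fingers": -1},
    {"x": 5,"y": -38,"z": 0,"spin": 0,"fingers": -1},
    {"x": 5,"y": -38,"z": 0,"spin": 0,"fingers": -1},
    {"x": 5,"y": -38,"z": 0,"spin": 0,"fingers": -1},
    {"x": 5,"y": -38,"z": 0,"spin": 0,"fingers": -1},
    {"x": 5,"y": -36,"z": 20,"spin": 0,"fingers": -1},
    {"x": 5,"y": -36,"z": 20,"spin": 0,"fingers": -1}
  ]
}}

```text
time: 3.0
eef_pos: [0.4889, -0.1994, 0.3112]
tool_rot: [-0.14, 3.135, -0.003]
ft_force: [0.9, -0.1, -0.4]
finger_gap: 0.0881
```

{"api": "play_rows", "payload": {
  "plan": [
    {"x": 7,"y": -36,"z": 20,"spin": 0,"fingers": -1},
    {"x": 0,"y": -16,"z": 30,"spin": 0,"fingers": -1},
    {"x": 0,"y": 0,"z": 10,"spin": 0,"fingers": -1},
    {"x": 0,"y": 0,"z": 0,"spin": 0,"fingers": -1},
    {"x": 0,"y": 0,"z": 0,"spin": 0,"fingers": -1},
    {"x": 0,"y": 0,"z": 0,"spin": 0,"fingers": -1}
  ]
}}

```text
time: 3.5
eef_pos: [0.4867, -0.2496, 0.2517]
tool_rot: [-0.14, 3.137, -0.001]
ft_force: [0.3, 0.5, 0.3]
finger_gap: 0.088
```

```bash
python3 snap.py w3
python3 - <<'E'
import cv2
i=cv2.imread('pics/w3.png')
cv2.imwrite('pics/w3c.png',cv2.resize(i[140:340,220:420],None,fx=3,fy=3,interpolation=cv2.INTER_CUBIC))
E
```

```text
3.5 [ 0.4867233  -0.24958417  0.25165383] [-1.40111587e-01  3.13684107e+00 -1.22877319e-03] 0.08802412873921789 [0.32122423 0.48527922 0.26040858]
```

View pics/w3.png

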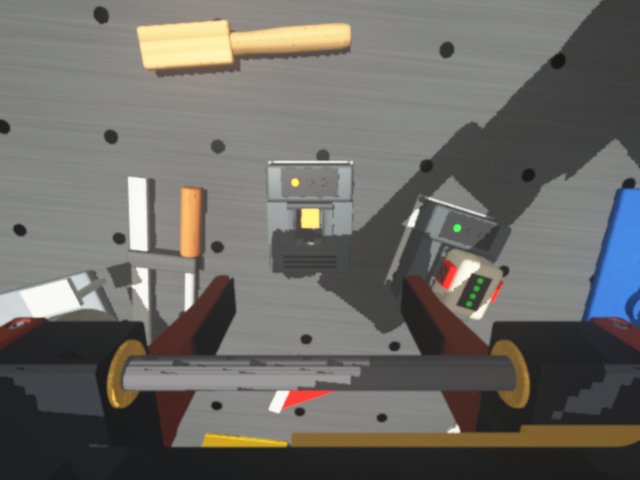

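View pics/w3c.png

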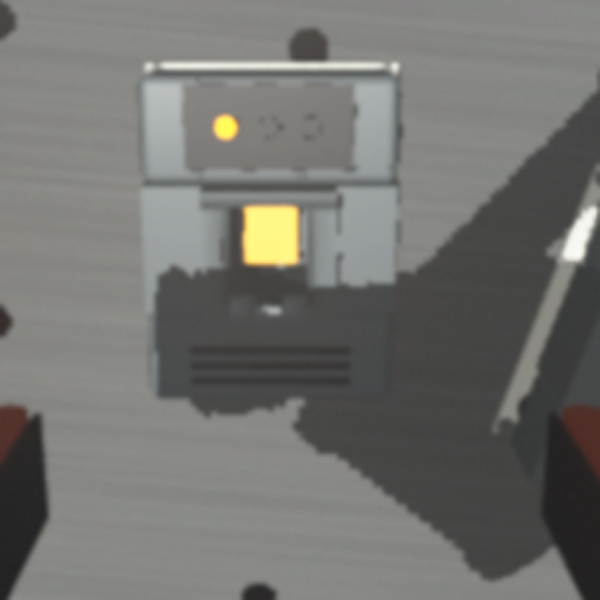

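The charger is at about (310,217), nearly square with the tool, with its slot at the bottom (+x) and the amber light at the -x end. I'll boost the contrast to measure the collar.

Run:
```python
import cv2,numpy as np
i=cv2.imread('pics/w3.png')[150:280,255:365]
i=cv2.createCLAHE(4,(4,4)).apply(cv2.cvtColor(i,cv2.COLOR_BGR2GRAY))
cv2.imwrite('pics/w3d.png',cv2.resize(i,None,fx=4.6,fy=4.6,interpolation=cv2.INTER_CUBIC))
```

```text
(no output)
```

View pics/w3d.png

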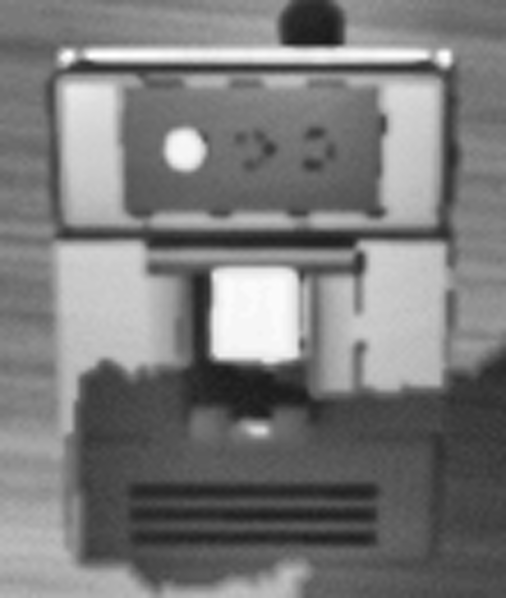

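Run:
```python
from h import *
import pickle
s,W=pickle.load(open('pics/w3.pkl','rb'))
c=lambda x,y:(255+(x+.5)/4.6-.5,150+(y+.5)/4.6-.5)
Rt=R.from_rotvec(s['tool_rot']).as_matrix();print('yaw',np.degrees(np.arctan2(Rt[1,1],Rt[0,1])))
P={}
for n,p,z in [('caseTL',(55,236),.056),('caseTR',(446,236),.056),('casefarL',(75,557),.056),('casefarR',(432,557),.056),('case near L',(58,72),.056),('case near R',(450,72),.056),('collTL',(149,250),.068),('collTR',(360,250),.068),('collTc',(254,250),.068),('openL',(190,330),.068),('openR',(314,330),.068),('notch',(258,432),.068),('ventL',(130,514),.056),('ventR',(378,514),.056),('amber',(185,150),.056)]:
    P[n]=plane(W,*c(*p),z); print(n,P[n].round(4))
y=np.radians(5.1);X=np.array([np.cos(y),np.sin(y)])
print('ctr from coll edge',P['collTc'][:2]+.024*X)
d=lambda a,b:np.linalg.norm(P[a]-P[b])
print(d('caseTL','caseTR'),d('collTL','collTR'),d('openL','openR'),d('case near L','casefarL'))
f=lambda a,b:np.degrees(np.arctan2(*(P[b]-P[a])[:2][::-1]))
print(f('caseTL','caseTR')-90,f('casefarL','casefarR')-90,f('case near L','casefarL'),f('case near R','casefarR'),f('ventL','ventR')-90)
S=eyes.camera_model('scene');D=eyes.camera_model('side')
for n in ['collTL','collTR','case near L','casefarR','casefarL']: print(n,proj(S,P[n]),proj(D,P[n]))
```

```text
yaw 95.11496064056703
caseTL [ 0.4743 -0.3057  0.056 ]
caseTR [ 0.4661 -0.2149  0.056 ]
casefarL [ 0.5539 -0.297   0.056 ]
casefarR [ 0.5459 -0.2089  0.056 ]
case near L [ 0.4369 -0.3068  0.056 ]
case near R [ 0.4289 -0.2184  0.056 ]
collTL [ 0.4734 -0.2827  0.068 ]
collTR [ 0.4691 -0.2352  0.068 ]
collTc [ 0.4712 -0.2591  0.068 ]
openL [ 0.491  -0.2721  0.068 ]
openR [ 0.4884 -0.2438  0.068 ]
notch [ 0.514  -0.2546  0.068 ]
ventL [ 0.5414 -0.2841  0.056 ]
ventR [ 0.5359 -0.2234  0.056 ]
amber [ 0.4517 -0.2769  0.056 ]
ctr from coll edge [ 0.49514033 -0.25693847]
0.0911643918939206 0.04766852659711321 0.028432512710936955 0.11749308208148782
5.190074324929199 5.214834395332559 4.789609971672992 4.653938854599547 5.211339288936557
collTL (np.float64(236.64359938311912), np.float64(322.090706282579)) (np.float64(369.52034823718276), np.float64(218.55650575952006))
collTR (np.float64(245.88240583354542), np.float64(308.5530452224018)) (np.float64(368.77909650049094), np.float64(227.24099682104907))
case near L (np.float64(218.93189580641945), np.float64(327.2818132918813)) (np.float64(382.5195786057478), np.float64(219.48025002280772))
casefarR (np.float64(278.5846469396001), np.float64(314.86932200060295)) (np.float64(340.3011467728275), np.float64(232.0405508796255))
casefarL (np.float64(262.67609128405957), np.float64(340.9530209998143)) (np.float64(343.175335441488), np.float64(216.05720337976257))
```

Measured sizes match the given ones: case 91×117.5 mm, collar 47.7 mm, opening 28.4 mm. The charger centre is about (0.495,-0.257) with a yaw of 5°, the same as the pack. Now back to the pack.

```bash
python3 -c "
from h import *
go((.4945,.1808,.32),np.radians(95))"
```

```text
t 3.55 disp tool mm [-46.2 428.1 -68.6]
tool y yaw deg 95.1247671766799
spin 0.0021775980314815424 disp tool after spin [-45.2 428.2 -68.6]
```

{"api": "play_rows", "payload": {
  "plan": [
    {"x": -3,"y": 20,"z": -34,"spin": 0,"fingers": -1},
    {"x": -3,"y": 20,"z": -34.6,"spin": 0,"fingers": -1},
    {"x": -4,"y": 39,"z": 0,"spin": 0,"fingers": -1},
    {"x": -4,"y": 39,"z": 0,"spin": 0,"fingers": -1},
    {"x": -4,"y": 39,"z": 0,"spin": 0,"fingers": -1},
    {"x": -4,"y": 39,"z": 0,"spin": 0,"fingers": -1},
    {"x": -4,"y": 39,"z": 0,"spin": 0,"fingers": -1},
    {"x": -4,"y": 39,"z": 0,"spin": 0,"fingers": -1},
    {"x": -4,"y": 39,"z": 0,"spin": 0,"fingers": -1},
    {"x": -4,"y": 39,"z": 0,"spin": 0,"fingers": -1}
  ]
}}

```text
time: 4.38
eef_pos: [0.4927, 0.1061, 0.3208]
tool_rot: [-0.14, 3.135, 0.0]
ft_force: [0.1, 0.6, -0.0]
finger_gap: 0.0879
```

{"api": "play_rows", "payload": {
  "plan": [
    {"x": -4,"y": 39,"z": 0,"spin": 0,"fingers": -1},
    {"x": -3,"y": 25,"z": 0,"spin": 0,"fingers": -1},
    {"x": 0,"y": 12,"z": 0,"spin": 0,"fingers": -1},
    {"x": 0,"y": 0,"z": 0,"spin": 0,"fingers": -1},
    {"x": 0,"y": 0,"z": 0,"spin": 0,"fingers": -1},
    {"x": 0,"y": 0,"z": 0,"spin": 0,"fingers": -1}
  ]
}}

```text
time: 4.88
eef_pos: [0.4933, 0.1783, 0.3192]
tool_rot: [-0.137, 3.138, -0.001]
ft_force: [0.5, 0.3, -0.6]
finger_gap: 0.0879
```

```bash
python3 snap.py w4;  python3 - <<'E'
from h import *
go((.4945,.1808,.2125),np.radians(95))
i=cv2.imread('pics/w4.png')
cv2.imwrite('pics/w4c.png',cv2.resize(i[170:290,260:380],None,fx=5,fy=5,interpolation=cv2.INTER_NEAREST))
E
```

```text
4.8833 [0.49325966 0.17833155 0.3191876 ] [-1.36779966e-01  3.13795960e+00 -1.31400398e-03] 0.08789644007785964 [ 0.45301653  0.34613708 -0.64329656]
t 4.9333 disp tool mm [ -1.3   2.7 106.6]
tool y yaw deg 94.93796649365646
spin -0.0010826889322517186 disp tool after spin [ -1.3   2.7 106.6]
```

View pics/w4c.png

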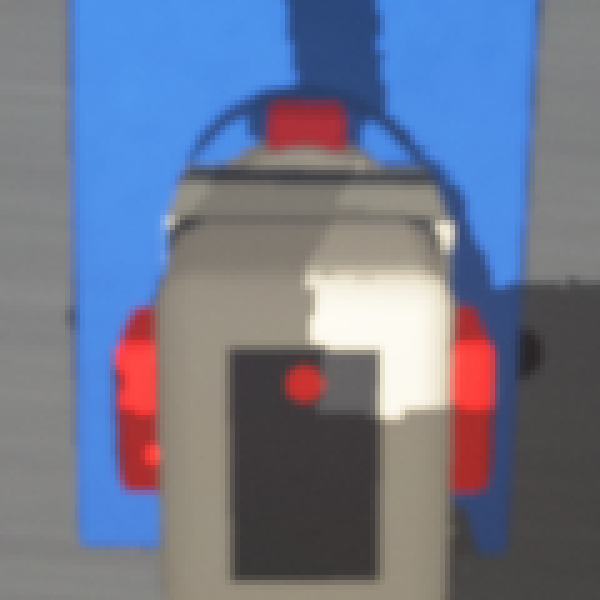

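Run:
```python
from h import *
import pickle
s,W=pickle.load(open('pics/w4.pkl','rb'))
c=lambda x,y:(260+(x+.5)/5-.5,170+(y+.5)/5-.5)
for n,p,z in [('ctr',(305,416),.243),('L',(114,416),.243),('R',(496,416),.243),('light',(304,384),.249),('lab ctr',(305,465),.249)]: print(n,plane(W,*c(*p),z))
```

```text
ctr [0.49440429 0.18097462 0.243     ]
L [0.49693366 0.15253965 0.243     ]
R [0.49187612 0.20939605 0.243     ]
light [0.4875795 0.1801773 0.249    ]
lab ctr [0.4999763  0.18144513 0.249     ]
```

{"api": "play_rows", "payload": {
  "plan": [
    {"x": -1.2,"y": 2.7,"z": 0,"spin": 0,"fingers": -1},
    {"x": 0,"y": 0,"z": 25,"spin": 0,"fingers": -1},
    {"x": 0,"y": 0,"z": 25,"spin": 0,"fingers": -1},
    {"x": 0,"y": 0,"z": 25,"spin": 0,"fingers": -1},
    {"x": 0,"y": 0,"z": 20,"spin": 0,"fingers": -1},
    {"x": 0,"y": 0,"z": 11,"spin": 0,"fingers": -1},
    {"x": 0,"y": 0,"z": 0,"spin": 0,"fingers": -1},
    {"x": 0,"y": 0,"z": 0,"spin": 0,"fingers": -1},
    {"x": 0,"y": 0,"z": 0,"spin": 0,"fingers": -1}
  ]
}}

```text
time: 5.68
eef_pos: [0.4951, 0.1817, 0.2136]
tool_rot: [-0.135, 3.137, 0.0]
ft_force: [0.1, -0.1, 0.3]
finger_gap: 0.0877
```

Run:
```python
from h import *
go((.4944,.181,.213),np.radians(95))
print(status.observe()['ft_force'])
s=eyes.grab_frame('scene');d=eyes.grab_frame('side')
def c(i,u,v,w,h,f): return cv2.resize(i[v:v+h,u:u+w],None,fx=f,fy=f,interpolation=cv2.INTER_CUBIC)
cv2.imwrite('pics/g1.png',np.hstack([c(s,290,125,60,90,6),c(d,290,215,70,90,6)]))
```

```text
t 5.6833 disp tool mm [ 0.8 -0.7  0.6]
tool y yaw deg 94.94481495253086
spin -0.0009631607762059513 disp tool after spin [ 0.8 -0.7  0.6]
[ 0.0622349  -0.10073454  0.31953757]
```

View pics/g1.png

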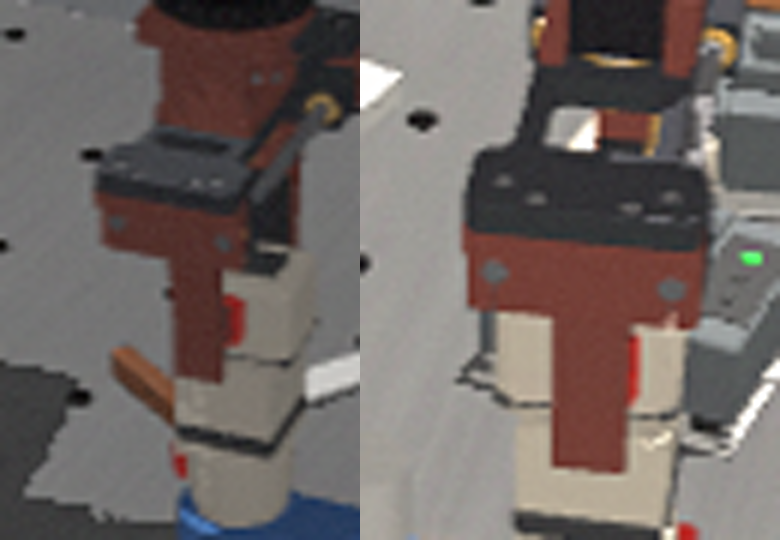

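{"api": "play_rows", "payload": {
  "plan": [
    {"x": 0.8,"y": -0.7,"z": 0,"spin": 0,"fingers": -1},
    {"x": 0,"y": 0,"z": 0,"spin": 0,"fingers": 0},
    {"x": 0,"y": 0,"z": 0,"spin": 0,"fingers": 0.5},
    {"x": 0,"y": 0,"z": 0,"spin": 0,"fingers": 0.5},
    {"x": 0,"y": 0,"z": 0,"spin": 0,"fingers": 0.5},
    {"x": 0,"y": 0,"z": 0,"spin": 0,"fingers": 0.5},
    {"x": 0,"y": 0,"z": 0,"spin": 0,"fingers": 0.5},
    {"x": 0,"y": 0,"z": 0,"spin": 0,"fingers": 0.5}
  ],
  "grip_force": 28
}}

```text
time: 6.45
eef_pos: [0.4935, 0.1811, 0.2129]
tool_rot: [-0.137, 3.139, -0.001]
ft_force: [0.2, -7.7, 5.9]
finger_gap: 0.0451
```

{"api": "play_rows", "payload": {
  "plan": [
    {"x": 0,"y": 0,"z": 0,"spin": 0,"fingers": 0.5},
    {"x": 0,"y": 0,"z": 0,"spin": 0,"fingers": 0.5},
    {"x": 0,"y": 0,"z": 0,"spin": 0,"fingers": 0.5}
  ]
}}

```text
time: 6.7
eef_pos: [0.4936, 0.1811, 0.2129]
tool_rot: [-0.137, 3.138, -0.001]
ft_force: [-0.5, -2.9, 4.0]
finger_gap: 0.0439
```

{"api": "play_rows", "payload": {
  "plan": [
    {"x": 0,"y": 0,"z": -1,"spin": 0,"fingers": 0.5},
    {"x": 0,"y": 0,"z": -1,"spin": 0,"fingers": 0.5},
    {"x": 0,"y": 0,"z": -1,"spin": 0,"fingers": 0.5}
  ]
}}

```text
time: 6.95
eef_pos: [0.4931, 0.1814, 0.215]
tool_rot: [0.137, -3.137, 0.0]
ft_force: [1.4, -0.8, -5.2]
finger_gap: 0.0438
```

{"api": "play_rows", "payload": {
  "plan": [
    {"x": 0,"y": 0,"z": -1.5,"spin": 0,"fingers": 0.5},
    {"x": 0,"y": 0,"z": -1.5,"spin": 0,"fingers": 0.5},
    {"x": 0,"y": 0,"z": -1.5,"spin": 0,"fingers": 0.5}
  ]
}}

```text
time: 7.2
eef_pos: [0.4934, 0.1814, 0.2203]
tool_rot: [0.137, -3.138, 0.0]
ft_force: [-0.1, -1.7, -0.2]
finger_gap: 0.0439
```

{"api": "play_rows", "payload": {
  "plan": [
    {"x": 0,"y": 0,"z": -2,"spin": 0,"fingers": 0.5},
    {"x": 0,"y": 0,"z": -3,"spin": 0,"fingers": 0.5},
    {"x": 0,"y": 0,"z": -3,"spin": 0,"fingers": 0.5},
    {"x": 0,"y": 0,"z": -3,"spin": 0,"fingers": 0.5},
    {"x": 0,"y": 0,"z": 0,"spin": 0,"fingers": 0.5}
  ]
}}

```text
time: 7.62
eef_pos: [0.4939, 0.1815, 0.2321]
tool_rot: [-0.137, 3.137, 0.0]
ft_force: [0.2, -1.8, -2.2]
finger_gap: 0.0439
```

```bash
cat > two.py <<'E'
import sys
from h import *
n,su,sv,du,dv=sys.argv[1],*map(int,sys.argv[2:])
s=eyes.grab_frame('scene');d=eyes.grab_frame('side')
def c(i,u,v,w,h,f): return cv2.resize(i[v:v+h,u:u+w],None,fx=f,fy=f,interpolation=cv2.INTER_CUBIC)
cv2.imwrite(f'pics/{n}.png',np.hstack([c(s,su,sv,65,90,6),c(d,du,dv,65,90,6)]))
print(status.observe()['ft_force'],status.observe()['eef_pos'])
E
python3 two.py g2 290 125 290 215
```

```text
[-0.02911355 -0.05341664 -1.17883232] [0.49376209 0.18143161 0.23155154]
```

View pics/g2.png

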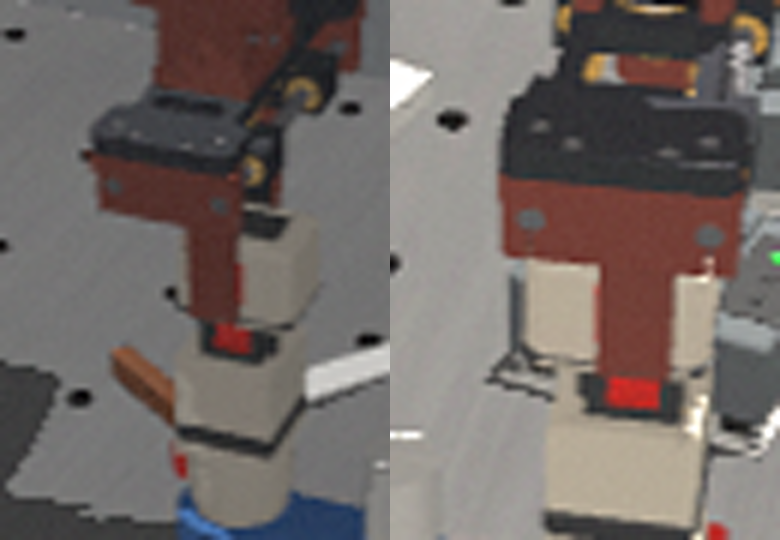

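The pack is rising with the gripper; its stem and red teeth now show above the rim. I'll keep lifting.

{"api": "play_rows", "payload": {
  "plan": [
    {"x": 0,"y": 0,"z": -5,"spin": 0,"fingers": 0.5},
    {"x": 0,"y": 0,"z": -6,"spin": 0,"fingers": 0.5},
    {"x": 0,"y": 0,"z": -6,"spin": 0,"fingers": 0.5},
    {"x": 0,"y": 0,"z": -8,"spin": 0,"fingers": 0.5},
    {"x": 0,"y": 0,"z": -12,"spin": 0,"fingers": 0.5},
    {"x": 0,"y": 0,"z": -15,"spin": 0,"fingers": 0.5},
    {"x": 0,"y": 0,"z": -18,"spin": 0,"fingers": 0.5},
    {"x": 0,"y": 0,"z": -10,"spin": 0,"fingers": 0.5},
    {"x": 0,"y": 0,"z": 0,"spin": 0,"fingers": 0.5},
    {"x": 0,"y": 0,"z": 0,"spin": 0,"fingers": 0.5}
  ]
}}

```text
time: 8.55
eef_pos: [0.4939, 0.1815, 0.3117]
tool_rot: [-0.137, 3.137, 0.0]
ft_force: [0.3, -0.1, -3.5]
finger_gap: 0.0439
```

```bash
python3 two.py g3 290 95 290 175; python3 snap.py w5
python3 - <<'E'
from h import *
go((.4951,-.2570,.31),np.radians(95))
i=cv2.imread('pics/w5.png')
cv2.imwrite('pics/w5c.png',cv2.resize(i[200:360,230:400],None,fx=3.5,fy=3.5,interpolation=cv2.INTER_NEAREST))
E
```

```text
[-0.29697308 -0.49185241 -1.64868002] [0.49292392 0.18125641 0.31032551]
8.65 [0.49292392 0.18125641 0.31032551] [ 1.37034056e-01 -3.13710000e+00  4.57364285e-04] 0.04376007918574663 [-0.29697308 -0.49185241 -1.64868002]
t 8.7 disp tool mm [ 3.590e+01 -4.368e+02  3.000e-01]
tool y yaw deg 95.00364005875647
spin 6.353101026634889e-05 disp tool after spin [ 3.590e+01 -4.368e+02  3.000e-01]
```

View pics/g3.png

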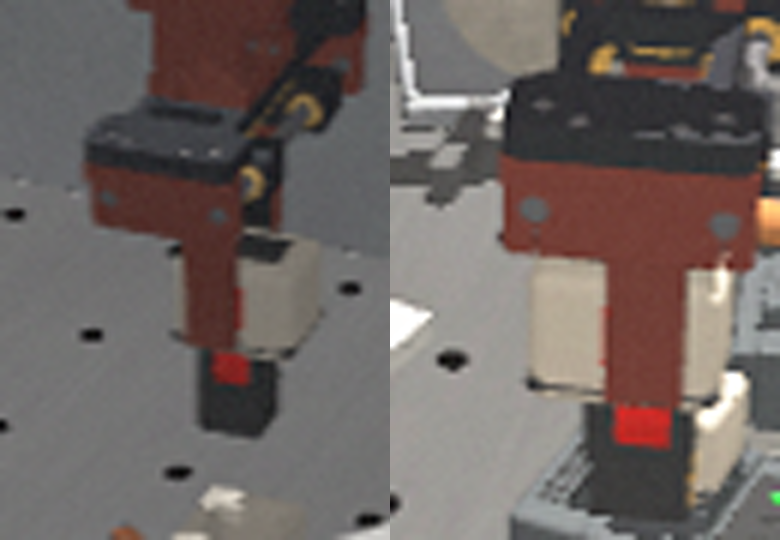

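View pics/w5c.png

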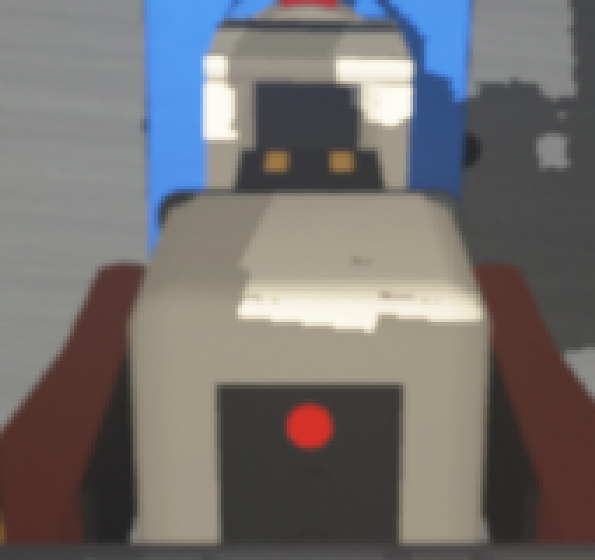

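Run:
```python
from h import *
import pickle
s,W=pickle.load(open('pics/w5.pkl','rb'))
u,v=230+(309.5)/3.5-.5,200+(426.5)/3.5-.5
for z in (.345,.348,.351):
    p=plane(W,u,v,z); print(p, 'pack est',p[:2]+np.array([.0068,.0008]), 'minus tcp',p[:2]+np.array([.0068,.0008])-s['eef_pos'][:2])
```

```text
[0.48830419 0.18159452 0.345     ] pack est [0.49510419 0.18239452] minus tcp [0.00218027 0.0011381 ]
[0.48660267 0.18144802 0.348     ] pack est [0.49340267 0.18224802] minus tcp [0.00047875 0.00099161]
[0.48490115 0.18130153 0.351     ] pack est [0.49170115 0.18210153] minus tcp [-0.00122277  0.00084512]
```

Run:
```python
from h import *
# commanded pose approx (.4936,.1813,.3108)
Rt=R.from_rotvec(status.observe()['tool_rot']).as_matrix()
print(Rt.T@(np.array([.4943,-.2577,.31])-[.4934,.1813,.3108]))
```

```text
[ 0.0373906  -0.43740526  0.00101703]
```

{"api": "play_rows", "payload": {
  "plan": [
    {"x": 1,"y": -10,"z": 0,"spin": 0,"fingers": 0.5},
    {"x": 2,"y": -20,"z": 0,"spin": 0,"fingers": 0.5},
    {"x": 3,"y": -35,"z": 0,"spin": 0,"fingers": 0.5},
    {"x": 3,"y": -35,"z": 0,"spin": 0,"fingers": 0.5},
    {"x": 3,"y": -35,"z": 0,"spin": 0,"fingers": 0.5},
    {"x": 3,"y": -35,"z": 0,"spin": 0,"fingers": 0.5},
    {"x": 3,"y": -35,"z": 0,"spin": 0,"fingers": 0.5},
    {"x": 3,"y": -35,"z": 0,"spin": 0,"fingers": 0.5},
    {"x": 3,"y": -35,"z": 0,"spin": 0,"fingers": 0.5},
    {"x": 3,"y": -35,"z": 0,"spin": 0,"fingers": 0.5}
  ]
}}

```text
time: 9.53
eef_pos: [0.4925, -0.132, 0.3106]
tool_rot: [0.137, -3.137, -0.0]
ft_force: [1.4, -0.4, -2.8]
finger_gap: 0.0438
```

{"api": "play_rows", "payload": {
  "plan": [
    {"x": 3,"y": -35,"z": 0,"spin": 0,"fingers": 0.5},
    {"x": 3,"y": -35,"z": 0,"spin": 0,"fingers": 0.5},
    {"x": 2,"y": -30,"z": 0,"spin": 0,"fingers": 0.5},
    {"x": 2.4,"y": -20,"z": 20,"spin": 0,"fingers": 0.5},
    {"x": 0,"y": -7.4,"z": 30,"spin": 0,"fingers": 0.5},
    {"x": 0,"y": 0,"z": 35,"spin": 0,"fingers": 0.5},
    {"x": 0,"y": 0,"z": 35,"spin": 0,"fingers": 0.5},
    {"x": 0,"y": 0,"z": 30,"spin": 0,"fingers": 0.5},
    {"x": 0,"y": 0,"z": 20,"spin": 0,"fingers": 0.5},
    {"x": 0,"y": 0,"z": 0,"spin": 0,"fingers": 0.5}
  ]
}}

```text
time: 10.37
eef_pos: [0.4904, -0.2559, 0.1362]
tool_rot: [0.136, -3.13, -0.009]
ft_force: [-0.8, 0.3, -3.0]
finger_gap: 0.0438
```

{"api": "play_rows", "payload": {
  "plan": [
    {"x": 0,"y": 0,"z": 0,"spin": 0,"fingers": 0.5},
    {"x": 0,"y": 0,"z": 0,"spin": 0,"fingers": 0.5},
    {"x": 0,"y": 0,"z": 0,"spin": 0,"fingers": 0.5}
  ]
}}

```text
time: 10.62
eef_pos: [0.4956, -0.2586, 0.143]
tool_rot: [-0.137, 3.136, -0.003]
ft_force: [0.7, -0.4, -3.1]
finger_gap: 0.0443
```

```bash
python3 snap.py w6
python3 - <<'E'
from h import *
go((.4943,-.2577,.135),np.radians(95))
i=cv2.imread('pics/w6.png')
cv2.imwrite('pics/w6c.png',cv2.resize(i[120:340,220:420],None,fx=2.7,fy=2.7,interpolation=cv2.INTER_CUBIC))
s=eyes.grab_frame('scene');d=eyes.grab_frame('side')
def c(i,u,v,w,h,f): return cv2.resize(i[v:v+h,u:u+w],None,fx=f,fy=f,interpolation=cv2.INTER_CUBIC)
cv2.imwrite('pics/g4.png',np.hstack([c(s,205,250,90,110,4.4),c(d,320,160,90,110,4.4)]))
E
```

```text
10.6167 [ 0.49555919 -0.25863947  0.14303274] [-0.13704113  3.13605209 -0.00338298] 0.04428629001787591 [ 0.65809343 -0.38321438 -3.14568098]
t 10.6667 disp tool mm [1.2 1.  8.1]
tool y yaw deg 95.00666638899021
spin 0.0001163504370977897 disp tool after spin [1.2 1.  8.1]
```

View pics/w6c.png

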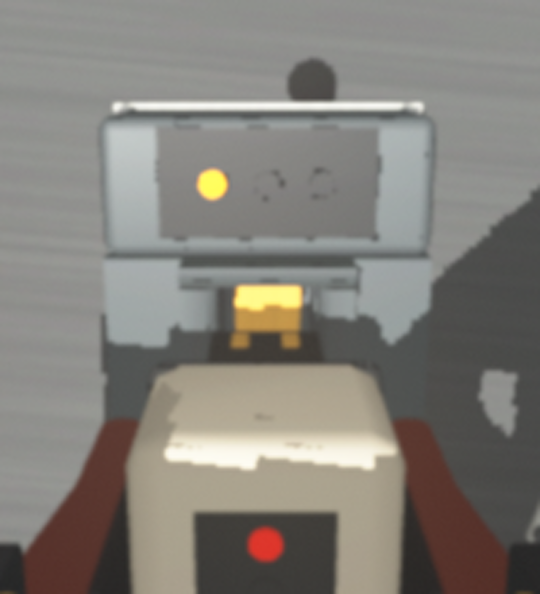

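View pics/g4.png

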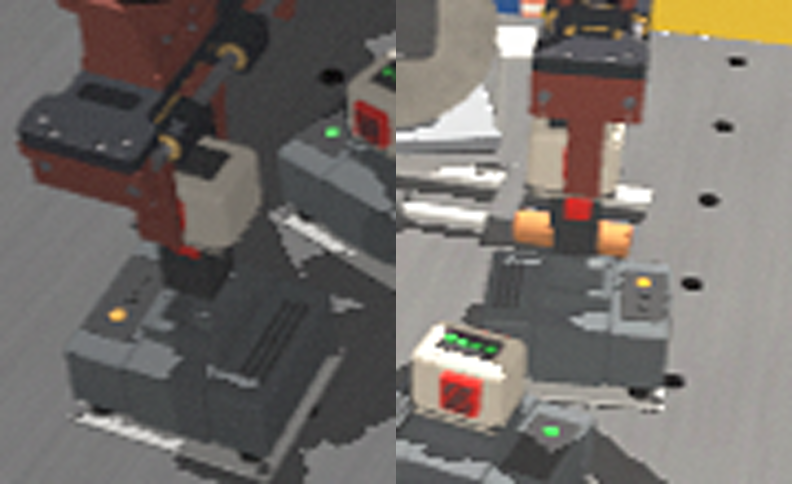

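Run:
```python
from h import *
import pickle
s,W=pickle.load(open('pics/w6.pkl','rb'))
c=lambda x,y:(220+(x+.5)/2.7-.5,120+(y+.5)/2.7-.5)
y=np.radians(5.1);X=np.array([np.cos(y),np.sin(y)])
for n,p,z in [('colL',(179,268),.068),('colR',(359,268),.068),('colC',(269,268),.068),('amber',(212,184),.056),('light',(265,545),.180),('headL',(127,470),.175),('headR',(405,470),.175)]:
    print(n,plane(W,*c(*p),z))
print(plane(W,*c(269,268),.068)[:2]+.024*X)
st=[status.observe() for k in range(2)]; print(st[-1]['eef_pos'],st[-1]['qd'])
```

```text
colL [ 0.47305648 -0.28336986  0.068     ]
colR [ 0.46877859 -0.23543641  0.068     ]
colC [ 0.4709168  -0.25939487  0.068     ]
amber [ 0.45157641 -0.27678091  0.056     ]
light [ 0.48956084 -0.2584078   0.18      ]
headL [ 0.48122637 -0.28090345  0.175     ]
headR [ 0.47731381 -0.23747832  0.175     ]
[ 0.49482179 -0.25726141]
[ 0.49527746 -0.25823823  0.14275186] [ 0.00244958  0.00615211  0.00830408  0.00060488 -0.00224047  0.00087565]
```

{"api": "play_rows", "payload": {
  "plan": [
    {"x": 1.4,"y": 0.4,"z": 0,"spin": 0,"fingers": 0.5},
    {"x": 0,"y": 0,"z": 5,"spin": 0,"fingers": 0.5},
    {"x": 0,"y": 0,"z": 5,"spin": 0,"fingers": 0.5},
    {"x": 0,"y": 0,"z": 5,"spin": 0,"fingers": 0.5},
    {"x": 0,"y": 0,"z": 3,"spin": 0,"fingers": 0.5},
    {"x": 0,"y": 0,"z": 2,"spin": 0,"fingers": 0.5},
    {"x": 0,"y": 0,"z": 2,"spin": 0,"fingers": 0.5},
    {"x": 0,"y": 0,"z": 0,"spin": 0,"fingers": 0.5}
  ]
}}

```text
time: 11.43
eef_pos: [0.4927, -0.2572, 0.1187]
tool_rot: [0.137, -3.138, -0.001]
ft_force: [0.6, -0.3, -2.9]
finger_gap: 0.0434
```

{"api": "play_rows", "payload": {
  "plan": [
    {"x": 0,"y": 0,"z": 2,"spin": 0,"fingers": 0.5},
    {"x": 0,"y": 0,"z": 2,"spin": 0,"fingers": 0.5},
    {"x": 0,"y": 0,"z": 2,"spin": 0,"fingers": 0.5}
  ]
}}

```text
time: 11.68
eef_pos: [0.4927, -0.2574, 0.1131]
tool_rot: [0.137, -3.138, 0.0]
ft_force: [-1.4, -0.4, -1.6]
finger_gap: 0.044
```

{"api": "play_rows", "payload": {
  "plan": [
    {"x": 0,"y": 0,"z": 2,"spin": 0,"fingers": 0.5},
    {"x": 0,"y": 0,"z": 2,"spin": 0,"fingers": 0.5},
    {"x": 0,"y": 0,"z": 2,"spin": 0,"fingers": 0.5}
  ]
}}

```text
time: 11.93
eef_pos: [0.4927, -0.2575, 0.107]
tool_rot: [0.137, -3.138, 0.0]
ft_force: [-2.8, -0.6, -1.5]
finger_gap: 0.0438
```

{"api": "play_rows", "payload": {
  "plan": [
    {"x": 0,"y": 0,"z": 2,"spin": 0,"fingers": 0.5},
    {"x": 0,"y": 0,"z": 2,"spin": 0,"fingers": 0.5},
    {"x": 0,"y": 0,"z": 2,"spin": 0,"fingers": 0.5}
  ]
}}

```text
time: 12.18
eef_pos: [0.4927, -0.2574, 0.101]
tool_rot: [0.137, -3.138, 0.0]
ft_force: [-2.2, -1.1, -1.1]
finger_gap: 0.0441
```

```bash
python3 two.py g5 220 260 330 180; python3 snap.py w7
```

```text
[-2.74068007 -1.70670779 -3.55404079] [ 0.49274935 -0.25744868  0.10087061]
12.2833 [ 0.49274935 -0.25744868  0.10087061] [ 1.37212739e-01 -3.13803670e+00  1.79102305e-04] 0.04381247940267895 [-2.74068007 -1.70670779 -3.55404079]
```

View pics/g5.png

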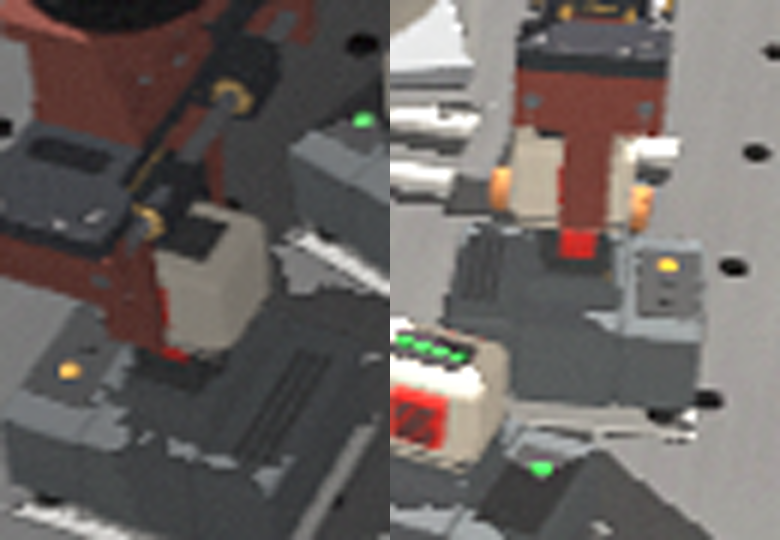

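{"api": "play_rows", "payload": {
  "plan": [
    {"x": 0.4,"y": 0,"z": 2.5,"spin": 0,"fingers": 0.5},
    {"x": 0,"y": 0,"z": 2.5,"spin": 0,"fingers": 0.5},
    {"x": 0,"y": 0,"z": 2.5,"spin": 0,"fingers": 0.5},
    {"x": 0,"y": 0,"z": 2.5,"spin": 0,"fingers": 0.5},
    {"x": 0,"y": 0,"z": 2,"spin": 0,"fingers": 0.5}
  ]
}}

```text
time: 12.75
eef_pos: [0.4927, -0.2575, 0.089]
tool_rot: [-0.137, 3.138, -0.0]
ft_force: [-2.6, -1.9, -1.4]
finger_gap: 0.0439
```

{"api": "play_rows", "payload": {
  "plan": [
    {"x": 0,"y": 0,"z": 1.5,"spin": 0,"fingers": 0.5},
    {"x": 0,"y": 0,"z": 1.5,"spin": 0,"fingers": 0.5},
    {"x": 0,"y": 0,"z": 1.5,"spin": 0,"fingers": 0.5},
    {"x": 0,"y": 0,"z": 1.5,"spin": 0,"fingers": 0.5}
  ]
}}

```text
time: 13.08
eef_pos: [0.4927, -0.2575, 0.0836]
tool_rot: [-0.137, 3.138, -0.0]
ft_force: [-4.2, -1.7, 5.6]
finger_gap: 0.044
```

{"api": "play_rows", "payload": {
  "plan": [
    {"x": 0,"y": 0,"z": 1.5,"spin": 0,"fingers": 0.5},
    {"x": 0,"y": 0,"z": 1.5,"spin": 0,"fingers": 0.5},
    {"x": 0,"y": 0,"z": 1,"spin": 0,"fingers": 0.5},
    {"x": 0,"y": 0,"z": 1,"spin": 0,"fingers": 0.5},
    {"x": 0,"y": 0,"z": 1,"spin": 0,"fingers": 0.5}
  ]
}}

```text
time: 13.5
eef_pos: [0.4927, -0.2575, 0.0779]
tool_rot: [-0.137, 3.138, -0.001]
ft_force: [-3.6, -0.2, 7.0]
finger_gap: 0.044
```

{"api": "play_rows", "payload": {
  "plan": [
    {"x": 0,"y": 0,"z": 1,"spin": 0,"fingers": 0.5},
    {"x": 0,"y": 0,"z": 1,"spin": 0,"fingers": 0.5},
    {"x": 0,"y": 0,"z": 0,"spin": 0,"fingers": 0.5}
  ]
}}

```text
time: 13.75
eef_pos: [0.4927, -0.2575, 0.0759]
tool_rot: [-0.137, 3.138, -0.001]
ft_force: [-4.0, -0.5, 7.5]
finger_gap: 0.0441
```

{"api": "play_rows", "payload": {
  "plan": [
    {"x": 0,"y": 0,"z": 1,"spin": 0,"fingers": 0.5},
    {"x": 0,"y": 0,"z": 1,"spin": 0,"fingers": 0.5},
    {"x": 0,"y": 0,"z": 0,"spin": 0,"fingers": 0.5}
  ]
}}

```text
time: 14.0
eef_pos: [0.4927, -0.2575, 0.074]
tool_rot: [-0.137, 3.138, -0.001]
ft_force: [-4.4, -0.7, 8.0]
finger_gap: 0.0441
```

{"api": "play_rows", "payload": {
  "plan": [
    {"x": 0,"y": 0,"z": 1,"spin": 0,"fingers": 0.5},
    {"x": 0,"y": 0,"z": 0,"spin": 0,"fingers": 0.5}
  ]
}}

```text
time: 14.17
eef_pos: [0.4927, -0.2575, 0.0731]
tool_rot: [-0.137, 3.138, -0.001]
ft_force: [-4.2, -0.5, 9.0]
finger_gap: 0.0439
```

{"api": "play_rows", "payload": {
  "plan": [
    {"x": 0,"y": 0,"z": 1,"spin": 0,"fingers": 0.5},
    {"x": 0,"y": 0,"z": 0,"spin": 0,"fingers": 0.5}
  ]
}}

```text
time: 14.33
eef_pos: [0.4927, -0.2575, 0.0728]
tool_rot: [-0.137, 3.138, -0.001]
ft_force: [-5.5, 0.5, 16.4]
finger_gap: 0.0439
```

{"api": "play_rows", "payload": {
  "plan": [
    {"x": 0,"y": 0,"z": 1,"spin": 0,"fingers": 0.5},
    {"x": 0,"y": 0,"z": 0,"spin": 0,"fingers": 0.5}
  ]
}}

```text
time: 14.5
eef_pos: [0.4928, -0.2575, 0.0727]
tool_rot: [-0.137, 3.138, -0.001]
ft_force: [-7.2, 3.1, 24.4]
finger_gap: 0.0438
```

```bash
python3 two.py g6 220 260 330 180
```

```text
[-8.04095744  1.71185484 24.37502799] [ 0.49282059 -0.25747301  0.0727307 ]
```

View pics/g6.png

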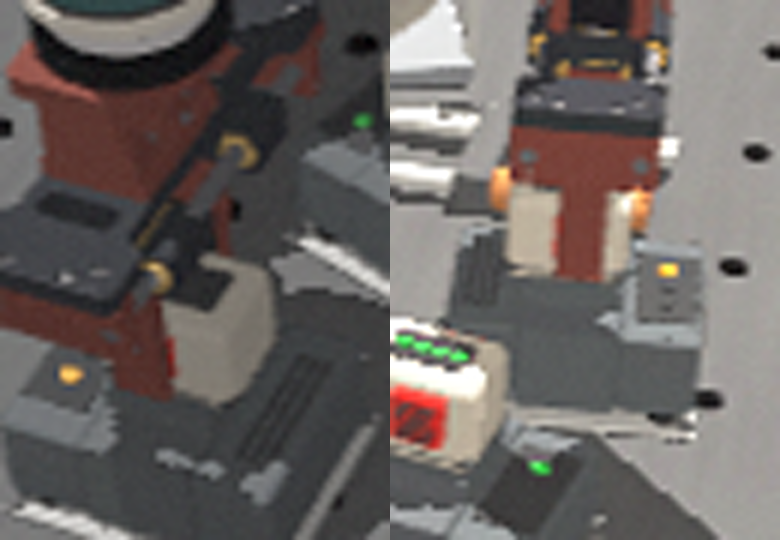

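Motion stopped firmly at z=0.0727 with about 24 N, so the head is on the rim. I'll ease the grip down so the clips spring out while the pack is still held.

{"api": "play_rows", "payload": {
  "plan": [
    {"x": 0,"y": 0,"z": -0.5,"spin": 0,"fingers": 0.5},
    {"x": 0,"y": 0,"z": 0,"spin": 0,"fingers": 0.5}
  ],
  "grip_force": 12
}}

```text
time: 14.77
eef_pos: [0.4929, -0.2575, 0.0727]
tool_rot: [-0.137, 3.137, -0.001]
ft_force: [-6.1, 0.2, 18.8]
finger_gap: 0.0441
```

{"api": "play_rows", "payload": {
  "plan": [
    {"x": 0,"y": 0,"z": 0,"spin": 0,"fingers": 0.5},
    {"x": 0,"y": 0,"z": 0,"spin": 0,"fingers": 0.5}
  ],
  "grip_force": 7
}}

```text
time: 14.93
eef_pos: [0.4934, -0.2578, 0.0721]
tool_rot: [-0.137, 3.137, -0.002]
ft_force: [-3.2, 0.3, 8.3]
finger_gap: 0.0491
```

{"api": "play_rows", "payload": {
  "plan": [
    {"x": 0,"y": 0,"z": 0,"spin": 0,"fingers": 0.5},
    {"x": 0,"y": 0,"z": 0,"spin": 0,"fingers": 0.5}
  ],
  "grip_force": 5
}}

```text
time: 15.1
eef_pos: [0.4937, -0.2577, 0.0718]
tool_rot: [-0.136, 3.136, -0.002]
ft_force: [-1.7, 0.3, 6.2]
finger_gap: 0.0535
```

{"api": "play_rows", "payload": {
  "plan": [
    {"x": 0,"y": 0,"z": 0,"spin": 0,"fingers": 0.5},
    {"x": 0,"y": 0,"z": 0,"spin": 0,"fingers": 0.5}
  ],
  "grip_force": 3
}}

```text
time: 15.27
eef_pos: [0.4938, -0.2576, 0.0714]
tool_rot: [-0.136, 3.136, -0.001]
ft_force: [-0.1, 0.6, 4.5]
finger_gap: 0.056
```

{"api": "play_rows", "payload": {
  "plan": [
    {"x": 0,"y": 0,"z": 0,"spin": 0,"fingers": -1},
    {"x": 0,"y": 0,"z": 0,"spin": 0,"fingers": -1},
    {"x": 0,"y": 0,"z": 0,"spin": 0,"fingers": -1},
    {"x": 0,"y": 0,"z": 0,"spin": 0,"fingers": -1},
    {"x": 0,"y": 0,"z": 0,"spin": 0,"fingers": -1},
    {"x": 0,"y": 0,"z": 0,"spin": 0,"fingers": -1}
  ],
  "grip_force": 20
}}

```text
time: 15.77
eef_pos: [0.4925, -0.2574, 0.0706]
tool_rot: [0.137, -3.138, -0.0]
ft_force: [-0.2, -0.2, 0.1]
finger_gap: 0.0875
```

{"api": "play_rows", "payload": {
  "plan": [
    {"x": 0,"y": 0,"z": -15,"spin": 0,"fingers": -1},
    {"x": 0,"y": 0,"z": -25,"spin": 0,"fingers": -1},
    {"x": 0,"y": 0,"z": -30,"spin": 0,"fingers": -1},
    {"x": 0,"y": 0,"z": -30,"spin": 0,"fingers": -1},
    {"x": 0,"y": 0,"z": -20,"spin": 0,"fingers": -1},
    {"x": 0,"y": 0,"z": 0,"spin": 0,"fingers": -1},
    {"x": 0,"y": 0,"z": 0,"spin": 0,"fingers": -1}
  ]
}}

```text
time: 16.35
eef_pos: [0.4932, -0.2579, 0.1917]
tool_rot: [-0.137, 3.136, -0.003]
ft_force: [-0.3, 0.1, -1.0]
finger_gap: 0.0879
```

```bash
python3 two.py g7 220 260 330 180; python3 snap.py w8;python3 - <<'E'
import cv2
i=cv2.imread('pics/w8.png')
cv2.imwrite('pics/w8c.png',cv2.resize(i[150:330,230:410],None,fx=3.3,fy=3.3,interpolation=cv2.INTER_CUBIC))
E
```

```text
[ 0.55874123  1.0009083  -0.78247327] [ 0.49176773 -0.2568792   0.18957998]
16.45 [ 0.49176773 -0.2568792   0.18957998] [ 1.36975225e-01 -3.13703472e+00 -1.65061987e-03] 0.08767396150695789 [ 0.55874123  1.0009083  -0.78247327]
```

View pics/g7.png

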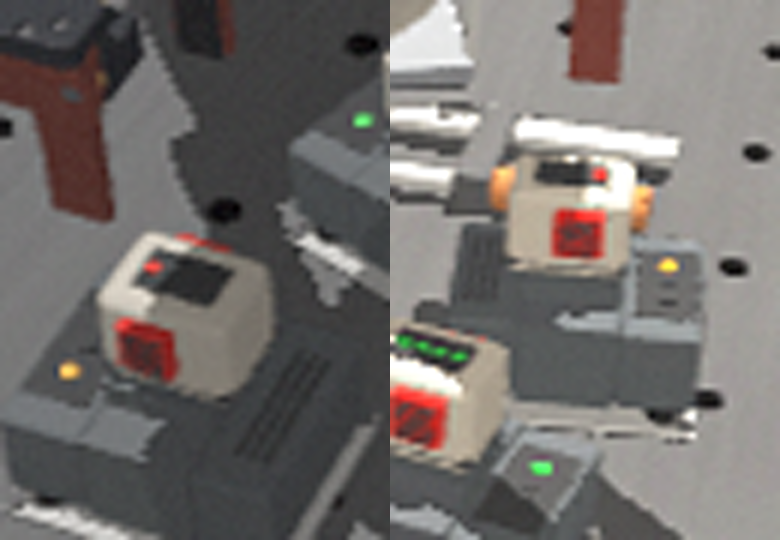

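View pics/w8c.png

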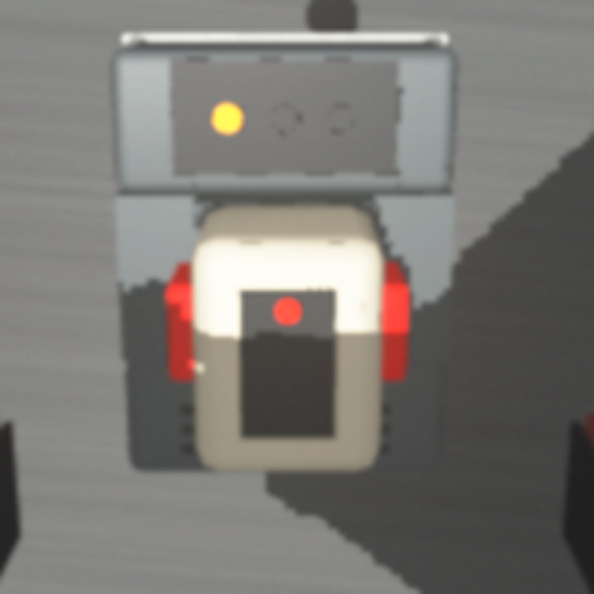

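Run:
```python
from h import *
import pickle
s,W=pickle.load(open('pics/w8.pkl','rb'))
S=eyes.camera_model('scene');D=eyes.camera_model('side')
w=(230+(288.5)/3.3-.5,150+(311.5)/3.3-.5)
a=(220+154.5/6-.5,260+268.5/6-.5); b=(330+(600.5-390)/6-.5,180+175.5/6-.5)
for x in (tri(S,a,D,b),tri(S,a,W,w),tri(D,b,W,w)): print(x)
print(plane(W,*w,.1137)[:2]+[.0068,.0008])
```

```text
(array([ 0.48765271, -0.25858187,  0.11282331]), np.float64(7.090468995280939e-05))
(array([ 0.48670847, -0.25736518,  0.11125952]), np.float64(1.9505152824566543e-05))
(array([ 0.48683505, -0.25746152,  0.11326614]), np.float64(0.001408199542623935))
[ 0.49277203 -0.25662955]
```

```bash
python3 -c "
from plant import ctrl,status
print(ctrl.hand_in(), status.observe()['time'])"
```

```text
the job is handed in; nothing more can be done
the job is handed in; nothing more can be done
```

The flat battery is in the empty charger and I've handed the job in, at about 16.5 s of the 51 s allowed. No verdict was reported.

**What I did**
- **Pull:** I squeezed both red buttons fully in (jaw gap 44 mm) and drew the pack straight up. The wrist force stayed under about 6 N while lifting.
- **Seating:** I lowered the pack into the charger until its head stopped firmly on the rim, at about 24 N.
- **Release:** I eased the grip from 28 N to 3 N while still holding the pack down, so the buttons sprang out (jaw gap 56 mm). Then I opened the gripper and backed off.

**Last checks**
- **Height:** the top of the pack measured 0.111–0.113 m across three camera pairs. About 0.1137 m is expected with the clips caught. I'd expect clearly more if the contact spring had lifted it.
- **Buttons and fit:** both buttons look fully out and the pack looks level. I did not press on the top afterwards to confirm the clips.
- **Surroundings:** the gripper was clear of everything at about 0.19 m. It didn't go near the spare battery, tools or can, but I didn't measure them again.

**One disagreement:** the wrist camera put the pack about 2 mm off the measured charger centre in x. The socket has only 1 mm clearance each side, so I took this as measurement error.

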